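# Gauge the bore of a clamped vial and hold the gauge half out

### The job

Check the bore of the glass vial clamped on the vibration tester: lift the slim plug gauge out of its stand, push it straight down into the vial until its shoulder sits fully home on the rim, then draw it straight up again until half of its plug (the part below the shoulder) stands out above the rim. The program finishes while the gripper alone carries the gauge there, upright, still and half in the vial, without leaning it hard on the glass. The vial must not be dragged up out of its clamp, and the thick gauge, the two caps and the anvil stay where they are.

Things in the scene. Friction and masses are not known exactly. Their poses are not given: they have to be found in the camera images.
- gauge: Slim plug gauge, upright, about 0.11 kg, 120 mm long. Origin: centre of the nose (bottom end), z up. Steel plug 13 mm in diameter, z = 0 to 60 mm (lowest 9 mm taper to 6 mm diameter); shoulder flange 24 mm in diameter, z = 60 to 65 mm; round handle 16 mm in diameter, z = 65 to 120 mm, gripped from above. It starts in the slim stand, shoulder on the stand's top, nose 10 mm above the worktop.
- gauge_shoulder (a point): Centre of the underside of the slim gauge's shoulder flange, on its axis, 60 mm above the nose. It rests on the vial's rim when the gauge is fully home, and is 30 mm above the rim when half of the plug is out.
- vial_mouth (a point): Centre of the vial's mouth, level with the top of its rim, about 130 mm above the worktop; z up. Clear glass vial, upright, 70 mm tall, 22.6 mm outside diameter, lip 27 mm; bore 14.6 mm in diameter (19 mm at the rim, narrowing within 8 mm below it), 65 mm deep.
- tester: The vibration tester, a fixed grey case 200 mm (its x) by 220 mm (its y), its top 58 mm above the worktop, with a round shaker plate, a black rocker switch, a dial and a small display on the top. It carries the vial and its clamp. Origin: centre of its footprint, on the worktop. The vial stands on the plate, 30 mm along the tester's +y from the origin.
- stand_slim: Black fixed block 54 x 54 x 70 mm with one upright blind hole (15.2 mm diameter, 65 mm deep) in the middle of its top, in which the slim gauge stands. Origin: centre of its underside.
- stand_thick: The same kind of block for the thick gauge (hole 24.2 mm). The two stands may have changed places. Origin: centre of its underside.
- thick_gauge: The thick plug gauge, to be left alone: handle 28 mm in diameter and 40 mm tall over a 36 mm flange, standing in its own stand, top 115 mm above the worktop. Origin: centre of its nose, z up.
- anvil: Chrome drop anvil, a spool-shaped steel piece 68 mm in diameter and 56 mm tall, to be left alone. Origin: centre of its underside.
- cap1: Blue bottle cap, 31 mm in diameter and 16 mm tall, with a moulded strap and a tether ring lying beside it, reaching 59 mm along its +x. To be left alone. Origin: centre of the cap's underside.
- cap2: A second blue bottle cap, the same as the first, to be left alone. Origin: centre of the cap's underside.
- collar: Black clamp collar round the vial's foot, 44 mm in diameter, 26 mm tall, on the tester's top. It holds the vial by friction: the vial cannot turn, tilt or go down, but an upward drag of more than about 8 N pulls it up out of the clamp. Origin: centre of its underside, 70 mm below the vial's mouth.
Mind the look-alikes: they are no part of the job. Leave any green look-alike of the gauge alone.

How it is judged (in metres and radians):
On the way:
1. the slim gauge is fully home in the vial, its shoulder on the rim (z of gauge_shoulder in the frame of vial_mouth between -0.004 and 0.003 m and horizontal distance between gauge_shoulder and vial_mouth below 0.004 m and angle between gauge's own z axis and vertical below 0.1 rad), for 0.2 s.
At the end, for the whole second after the job is handed in: Fingers hold the slim gauge (over 3 N), still (under 10 mm/s), within 5 degrees of upright, axis within 5 mm of the mouth, shoulder 24 to 36 mm above the rim, under 8 N on the vial; vial moved under 4 mm, thick gauge under 10 mm, anvil and caps under 15 mm (z of gauge_shoulder in the frame of vial_mouth between 0.024 and 0.036 m and horizontal distance between gauge_shoulder and vial_mouth below 0.005 m and angle between gauge's own z axis and vertical below 0.09 rad and linear speed of gauge below 0.01 m/s and contact force between the fingers and gauge above 3 N and distance of vial_mouth from where it was at the start of the episode below 0.004 m and distance of thick_gauge from where it was at the start of the episode below 0.01 m and distance of each of anvil, cap1, cap2 from where it was at the start of the episode below 0.015 m and contact force between gauge and tester below 8 N); the arm keeps its last pose, push and grip.
It fails at once if the vial was dragged up out of its clamp by more than 4 mm (distance of vial_mouth from where it was at the start of the episode above 0.004 m).
It fails at once if the thick gauge, the anvil or a cap was disturbed (distance of thick_gauge from where it was at the start of the episode above 0.015 m or distance of any of anvil, cap1, cap2 from where it was at the start of the episode above 0.02 m).
It also fails if it takes over 56 s, if anything falls off the work surface, if the arm or the gripper's body presses on something with over 40 N, if the wrist force passes 120 N, or if a joint passes its speed limit or range.

### The arm

A 6-joint arm with a two-finger parallel gripper is mounted at the origin on the work surface. World frame = base frame: x ahead of the robot, y to its left, z up, the work surface at z = 0. Lengths are in m, angles in degrees, forces in N, time in s.
With the tool pointing down it reaches from about 0.275 to 1 m from the base axis. Payload 8.4 kg.
Tool frame: the origin (TCP) lies on the centre line of the jaws, within the pads' length; the fingertips stand 22 mm ahead of it and the grasp point (between the pads) lies 3 mm ahead of it; z points along the fingers, y is the line along which they close (so a half turn about z gives the same grasp; the last joint's range is limited). The gripper opens to 85 mm and grips with 20 to 120 N. Pads are 22 mm wide; open, the fingers measure 114 mm over their backs; the gripper's body (76 mm by 85 mm) begins 54 mm behind the grasp point. The pads swing forward as they close: fully open they stand 13 mm farther back than shut.
Start: joints at [63.404, 20.225, 93.587, -0, 66.188, -0.138], TCP at [0.278, 0.56, 0.225] pointing down, gripper open.
Joint ranges: [-150.9, 150.9], [-52.94, 120.26], [3.33, 152.33], [-74.26, 254.26], [0, 154.13], [-172.89, 172.89]. Speed limits (degrees/s): [127.2, 127.2, 159.86, 180, 180, 180].

### API

Orientations are given as a 3x3 rotation matrix whose columns are the frame's x, y, z axes.
In Python, from bench import * gives the robot as it stands. The module is installed in compiled form; this text tells all that it offers.
- The arm moves only by the shell command python3 -m inch 'ROWS'. ROWS is JSON, a list of rows, each an object with "slide": the shift along the tool's x, y, z in m, a list of three; "twist": the turn, a rotation vector about the tool's x, y, z in rad, a list of three; "hand": the opening, from -1 (shut) to 1 (fully open). In form: [{"slide": [tx, ty, tz], "twist": [ax, ay, az], "hand": hand}, ...]. A call has 1 to 8 rows; each row is the pose to reach, as a shift and turn from the pose commanded when the call began, along the tool's axes at that moment; what a row does not reach only later rows make up. A row lasts 1/8 s, in which the tool goes at most 62.5 mm and 10.7 degrees, less where a joint would pass 70% of its speed; a pose out of reach is approached as far as the arm can. A call with a gripper value outside its range is refused whole. The fingers move at their own pace and stop on an object; the grip force is fixed at half the most. Time passes only in rows, so rows that repeat a pose let the fingers close. It gives the time, the measured TCP pose, the force, the opening and the grip force at its end, in the units of the state.
- get_obs(): the state, without advancing time (a new reading comes with each control period).
- read_camera(name): name is "scene" or "side" or "wrist"; returns a dict with "frame" (480x640x3 uint8, red, green, blue), "mtx" (3x3 intrinsics, pixels), "pose" (4x4, takes a point from camera to world coordinates). Camera axes: x right, y up, looking along -z (the intrinsics and any distortion apply to the point x, -y, -z); pixel columns grow to the right and rows downward; lengths in m; the calibration is good to about 2 mm. A picture is of the moment at which its call begins. There is no depth.
- job_done(): hands the job in; it is judged then, once.
The state is a dict: "time_s": time; "joint_pos": joint angles; "joint_vel": joint speeds; "joint_efforts": joint torques, N m; "position": TCP position; "ee_rot": TCP orientation; "force": force on the tool from outside, world axes, zero at the start; "wrist_torque": the same for the moment, N m; "width": finger opening in m; "finger_force": force on a finger pad.
Only numpy, scipy, OpenCV 4.12 (cv2) and the standard library are available. Lean on these libraries where they do the work, as an engineer would, in place of code of your own. Each camera call takes 0.05 s, during which the arm holds its last target. There are 200 camera calls.

## Working session

There is one attempt and no reset: what is moved stays moved. The work goes in short steps, Python scripts to look and compute and a shell command to move; the robot and the scene stay as the last step left them, time stands still between calls to the robot, and variables do not carry over. Pictures are saved under pics/ and viewed, at most 10 in all, crops included, and the job is handed in when it is done.

```bash
mkdir -p pics
cat > h.py <<'E'
from bench import *
import numpy as np, cv2
def ray(c,u,v):
    K=np.array(c["mtx"]);P=np.array(c["pose"])
    d=np.linalg.solve(K,[u,v,1.0]);d=np.array([d[0],-d[1],-d[2]])
    return P[:3,3],P[:3,:3]@(d/np.linalg.norm(d))
def onz(c,u,v,z):
    o,d=ray(c,u,v);return o+d*(z-o[2])/d[2]
def proj(c,p):
    K=np.array(c["mtx"]);P=np.array(c["pose"])
    q=P[:3,:3].T@(np.array(p)-P[:3,3]);q=K@np.array([q[0],-q[1],-q[2]]);return q[:2]/q[2]
def tri(a,b):
    A=0;B=0
    for o,d in(a,b):
        M=np.eye(3)-np.outer(d,d);A=A+M;B=B+M@o
    return np.linalg.solve(A,B)
E
python3 - <<'E'
from h import *
np.set_printoptions(precision=4,suppress=True)
for n in("scene","side","wrist"):
    c=read_camera(n);cv2.imwrite(f"pics/{n}0.png",c["frame"][:,:,::-1]);print(n,{k:v for k,v in c.items() if k!="frame"})
print(get_obs())
E
```

```text
scene {'mtx': array([[563.9338,   0.    , 317.3597],
       [  0.    , 563.9338, 250.5655],
       [  0.    ,   0.    ,   1.    ]]), 'pose': array([[ 0.6649, -0.4376,  0.6053,  1.1616],
       [ 0.7468,  0.4069, -0.5261, -0.414 ],
       [-0.0161,  0.8018,  0.5974,  0.7014],
       [ 0.    ,  0.    ,  0.    ,  1.    ]])}
side {'mtx': array([[500.7478,   0.    , 322.4366],
       [  0.    , 500.7478, 239.8531],
       [  0.    ,   0.    ,   1.    ]]), 'pose': array([[-0.9977,  0.0271, -0.062 ,  0.5122],
       [-0.0651, -0.6337,  0.7709,  0.7783],
       [-0.0184,  0.7731,  0.634 ,  0.6752],
       [ 0.    ,  0.    ,  0.    ,  1.    ]])}
wrist {'mtx': array([[394.3452,   0.    , 318.4204],
       [  0.    , 394.3452, 241.0469],
       [  0.    ,   0.    ,   1.    ]]), 'pose': array([[ 0.4454, -0.8599, -0.2493,  0.2138],
       [ 0.8953,  0.4273,  0.1256,  0.591 ],
       [-0.0015, -0.2792,  0.9602,  0.3723],
       [ 0.    ,  0.    ,  0.    ,  1.    ]])}
{'time_s': 0.15, 'joint_pos': array([63.4041, 20.2546, 93.619 , -0.0001, 66.1871, -0.138 ]), 'joint_vel': array([-0.0089, -0.0804, -0.1143,  0.0098,  0.0638, -0.0187]), 'joint_efforts': array([  0.    , -60.564 , -34.2335,  -0.    ,   0.0061,  -0.    ]), 'position': array([0.2783, 0.5592, 0.2245]), 'ee_rot': array([[-0.8953,  0.4455, -0.0005],
       [ 0.4455,  0.8953, -0.0009],
       [ 0.    , -0.0011, -1.    ]]), 'force': array([-0.0931, -0.6358,  0.5556]), 'wrist_torque': array([ 0.0153, -0.0139, -0.0201]), 'finger_force': 0.0, 'width': 0.08545236690682428}
```

View pics/scene0.png

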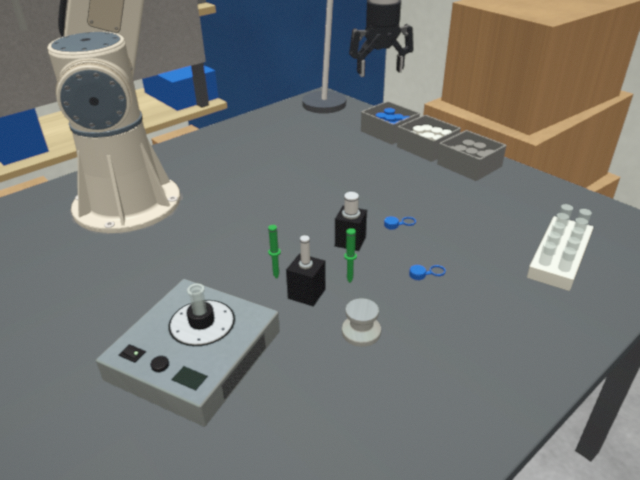

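View pics/side0.png

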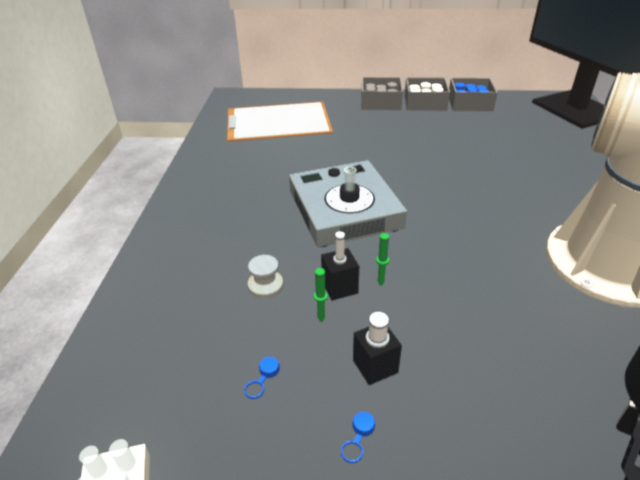

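The scene view shows the slim gauge in its black stand (handle top at about (305,240)) and the vial on the tester (197,290). The side view shows the same gauge at (340,235) and the vial at (349,172).

Things that could be taken for the gauge, in scene pixels:
- green look-alikes at (273,250) and (351,255)
- thick gauge at (351,205)
- slim steel gauge at (305,250), which is my choice

Run:
```python
import cv2,numpy as np
s=cv2.imread("pics/scene0.png");d=cv2.imread("pics/side0.png")
f=lambda im,x,y:cv2.resize(im[y:y+60,x:x+80],(400,300),interpolation=cv2.INTER_CUBIC)
o=np.vstack([np.hstack([f(s,265,230),f(s,160,275)]),np.hstack([f(d,300,225),f(d,310,155)])])
cv2.imwrite("pics/crop1.png",o)
```

```text
(no output)
```

View pics/crop1.png

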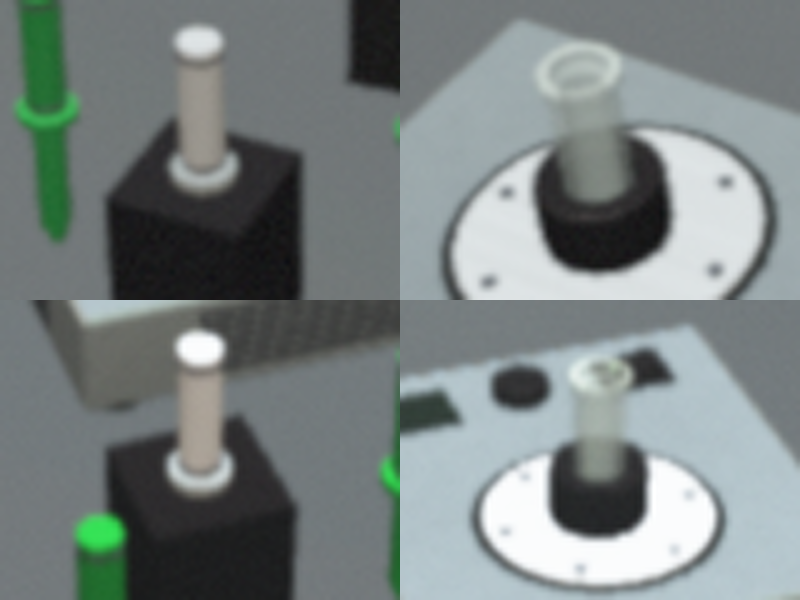

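Crop: steel gauge top at scene (304.4,238.0) and side (339.6,234.4). Vial rim centre at scene (195.2,288.6) and side (349.8,169.6).

Run:
```python
from h import *
np.set_printoptions(precision=4,suppress=True)
S=read_camera("scene");D=read_camera("side")
for n,a,b,z in(("gauge top",(304.4,238.0),(339.6,234.4),.13),("vial",(195.2,288.6),(349.8,169.6),.13),("thick top",(351,196),(378,320),.115),("greenR top",(351,231.5),(319.8,271.4),.12),("greenL top",(273,227),(384,236),.12),("greenR nose",(350,282),(321,321),0),("greenL nose",(276.5,278),(381,285),0)):
    t=tri(ray(S,*a),ray(D,*b));print(n,t,onz(S,*a,z),onz(D,*b,z))
# stand outlines: black corners of slim stand in scene, z=.07
f=lambda x,y,ox,oy:((x+.5)/5-.5+ox,(y+.5)/5-.5+oy)
for p in((107,203),(232,236),(302,153)):print("scene corner",onz(S,*f(*p,265,230),.07))
for p in((107,155),(240,118),(296,207),(160,240)):print("side corner",onz(D,*f(*p,300,225),.07))
o=get_obs();print(o["position"])
# blue rings
for c,n in((S,"s"),(D,"d")):
    h=cv2.cvtColor(c["frame"],cv2.COLOR_RGB2HSV);m=cv2.inRange(h,(100,150,80),(125,255,255))
    k,l,st,ce=cv2.connectedComponentsWithStats(m)
    for i in range(1,k):
        if 40<st[i,4]<900:print(n,ce[i],st[i],onz(c,*ce[i],.01))
```

```text
gauge top [0.5373 0.0983 0.1286] [0.5397 0.0971 0.13  ] [0.5367 0.0993 0.13  ]
vial [ 0.5245 -0.1164  0.1288] [ 0.5269 -0.1169  0.13  ] [ 0.5239 -0.1155  0.13  ]
thick top [0.473  0.2767 0.1118] [0.477  0.2729 0.115 ] [0.4731 0.2795 0.115 ]
greenR top [0.5668 0.183  0.1178] [0.5708 0.1808 0.12  ] [0.5655 0.1842 0.12  ]
greenL top [0.4598 0.0878 0.1187] [0.4631 0.0866 0.12  ] [0.459  0.0881 0.12  ]
greenR nose [ 0.5671  0.1836 -0.0018] [0.5699 0.1823 0.    ] [0.566  0.1843 0.    ]
greenL nose [ 0.4587  0.0871 -0.0027] [0.4635 0.0853 0.    ] [0.4576 0.0884 0.    ]
scene corner [0.5275 0.0617 0.07  ]
scene corner [0.5721 0.0823 0.07  ]
scene corner [0.5534 0.1327 0.07  ]
side corner [0.571  0.0882 0.07  ]
side corner [0.5229 0.065  0.07  ]
side corner [0.5016 0.1134 0.07  ]
side corner [0.5493 0.1328 0.07  ]
[0.2784 0.5593 0.2248]
s [390.2432 115.2523] [376 108  31  15 222] [0.101  0.8094 0.01  ]
s [392.2893 222.4465] [385 217  22  12 159] [0.4958 0.3838 0.01  ]
s [418.5628 271.9535] [410 265  25  15 215] [0.647  0.2928 0.01  ]
d [459.791   86.3134] [455  83  10   8  67] [ 0.1756 -0.8482  0.01  ]
d [475.7778  87.8519] [466  84  22   8 135] [ 0.1257 -0.8365  0.01  ]
d [264.8901 372.6427] [244 357  35  42 473] [0.6469 0.3052 0.01  ]
d [360.4279 430.5587] [341 412  34  51 596] [0.495 0.396 0.01 ]
```

```bash
python3 -m inch '[{"slide":[-0.438,-0.297,-0.01],"twist":[0,0,2.0],"hand":1},{"slide":[-0.438,-0.297,-0.01],"twist":[0,0,2.0],"hand":1},{"slide":[-0.438,-0.297,-0.01],"twist":[0,0,2.0],"hand":1},{"slide":[-0.438,-0.297,-0.01],"twist":[0,0,2.0],"hand":1},{"slide":[-0.438,-0.297,-0.01],"twist":[0,0,2.0],"hand":1},{"slide":[-0.438,-0.297,-0.01],"twist":[0,0,2.0],"hand":1},{"slide":[-0.438,-0.297,-0.01],"twist":[0,0,2.0],"hand":1},{"slide":[-0.438,-0.297,-0.01],"twist":[0,0,2.0],"hand":1}]'
cat > go.py <<'E'
# prints the tool-frame slide/twist from the measured pose to a world target with closing axis angle
import sys
from h import *
from scipy.spatial.transform import Rotation as R
x,y,z,a=map(float,sys.argv[1:5])
o=get_obs();T=np.array(o["ee_rot"]);a=np.radians(a)
Y=np.array([np.cos(a),np.sin(a),0]);Z=np.array([0,0,-1.]);G=np.c_[np.cross(Y,Z),Y,Z]
np.set_printoptions(precision=4,suppress=True)
print(o["time_s"],"slide",T.T@(np.array([x,y,z])-o["position"]),"twist",R.from_matrix(T.T@G).as_rotvec())
print("pos",o["position"],"rot",T.tolist(),"F",o["force"],o["joint_pos"])
E
python3 go.py 0.538 0.098 0.235 -51
```

```text
time_s: 1.25
position: [0.5247, 0.1221, 0.2348]
ee_rot: [[0.387, 0.922, 0.001], [0.922, -0.387, 0.0], [0.0, 0.0, -1.0]]
force: [0.9, 0.3, -0.4]
width: 0.0855
finger_force: 0.0
1.25 slide [-0.0171  0.0216 -0.0002] twist [ 0.0003 -0.0005  0.493 ]
pos [0.5247 0.1221 0.2348] rot [[0.3868019992163126, 0.9221626467783933, 0.0005160319096757192], [0.9221627115312662, -0.38680213780505623, 0.00019912493790211533], [0.00038322782561367355, 0.00039884346098897374, -0.9999998470301521]] F [ 0.9397  0.2786 -0.4148] [ 12.9402  11.9731 103.593    0.005   64.4026  35.6937]
```

```bash
python3 -m inch '[{"slide":[-0.017,0.0215,0],"twist":[0,0,0.493],"hand":0.5},{"slide":[-0.017,0.0215,0],"twist":[0,0,0.493],"hand":0.5},{"slide":[-0.017,0.0215,0],"twist":[0,0,0.493],"hand":0.5},{"slide":[-0.017,0.0215,0],"twist":[0,0,0.493],"hand":0.5},{"slide":[-0.017,0.0215,0],"twist":[0,0,0.493],"hand":0.5}]'
python3 - <<'E'
from h import *
for n in("wrist","side","scene"):
    c=read_camera(n);cv2.imwrite(f"pics/{n}1.png",c["frame"][:,:,::-1])
    o=get_obs();print(n,o["position"],proj(c,[.538,.098,.13]),proj(c,[.538,.098,.075]),proj(c,o["position"]),proj(c,[.525,-.116,.13]))
E
```

```text
time_s: 1.88
position: [0.5372, 0.1002, 0.2345]
ee_rot: [[0.772, 0.636, -0.0], [0.636, -0.772, -0.0], [-0.0, 0.0, -1.0]]
force: [0.7, -0.0, -0.1]
width: 0.0639
finger_force: 0.0
wrist [0.53720122 0.10021518 0.23451493] [322.74379642 237.30689487] [322.06554335 218.61868994] [319.85433536 304.62661029] [526.11289718 420.39226294]
side [0.53724372 0.10023742 0.23455552] [338.85837011 233.91021702] [338.78580222 257.62703649] [339.4296824  183.93257748] [349.25629703 169.46383662]
scene [0.53725052 0.10023119 0.234543  ] [304.1626601  237.38546581] [305.07556022 262.16725165] [302.98554723 184.79393568] [195.06756107 287.77403194]
```

View pics/wrist1.png

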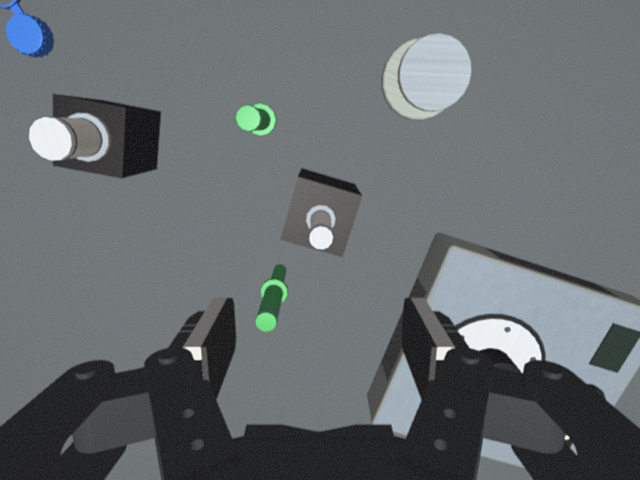

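Wrist view: gauge top at about (320.5,237.5), flange ring at (321,218), and the greens at (256,119) and (266,321) are both clear of the finger line.

```bash
cat > top.py <<'E'
from h import *
c=read_camera("wrist");g=cv2.cvtColor(c["frame"],cv2.COLOR_RGB2GRAY)
w=np.zeros_like(g);w[222:256,300:342]=1
m=((g>215)*w).astype(np.uint8);k,l,st,ce=cv2.connectedComponentsWithStats(m)
i=1+np.argmax(st[1:,4]);print(st[i],ce[i],"wrist top",onz(c,*ce[i],.13))
E
python3 top.py; python3 go.py 0.538 0.098 0.108 -51
```

```text
[310 227  23  22 393] [320.63104326 237.59796438] wrist top [0.53696849 0.09900554 0.13      ]
2.075 slide [-0.0009  0.0022  0.1266] twist [ 0.     -0.0001  0.0074]
pos [0.5373 0.1003 0.2346] rot [[0.7724676795472927, 0.6350540723941867, 9.58664727648653e-05], [0.6350540740494712, -0.7724676839702729, 1.5961552225006257e-05], [8.419020092930755e-05, 4.855061088488031e-05, -0.9999999952774243]] F [ 0.2792 -0.2884 -0.559 ] [ 10.4125  12.7086 102.6712  -0.0001  64.6146  60.9886]
```

```bash
python3 -m inch '[{"slide":[-0.0012,0.001,0.05],"twist":[0,0,0.007],"hand":0.3},{"slide":[-0.0012,0.001,0.08],"twist":[0,0,0.007],"hand":0.3},{"slide":[-0.0012,0.001,0.105],"twist":[0,0,0.007],"hand":0.3},{"slide":[-0.0012,0.001,0.1266],"twist":[0,0,0.007],"hand":0.3},{"slide":[-0.0012,0.001,0.1266],"twist":[0,0,0.007],"hand":0.3},{"slide":[-0.0012,0.001,0.1266],"twist":[0,0,0.007],"hand":0.3}]'
python3 - <<'E'
from h import *
c=read_camera("wrist");cv2.imwrite("pics/w2.png",c["frame"][:,:,::-1])
E
```

```text
time_s: 2.82
position: [0.5375, 0.0987, 0.1087]
ee_rot: [[0.777, 0.629, 0.001], [0.629, -0.777, 0.0], [0.001, 0.0, -1.0]]
force: [0.7, -0.3, -1.0]
width: 0.0552
finger_force: 0.0
```

View pics/w2.png

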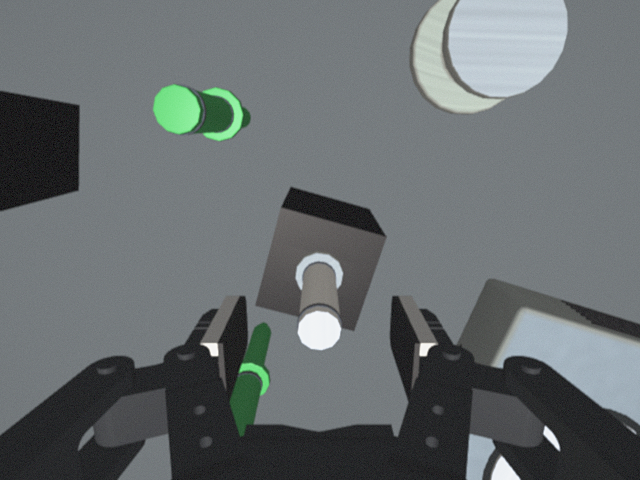

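The gauge top (319.5,329) lies midway between the pads (245/395), and the green pieces are clear, so I close.

```bash
python3 -m inch '[{"slide":[0,0,0],"twist":[0,0,0],"hand":-1},{"slide":[0,0,0],"twist":[0,0,0],"hand":-1},{"slide":[0,0,0],"twist":[0,0,0],"hand":-1},{"slide":[0,0,0],"twist":[0,0,0],"hand":-1},{"slide":[0,0,0],"twist":[0,0,0],"hand":-1},{"slide":[0,0,0],"twist":[0,0,0],"hand":-1}]'
```

```text
time_s: 3.62
position: [0.5375, 0.0986, 0.1087]
ee_rot: [[0.778, 0.629, 0.001], [0.629, -0.778, 0.0], [0.001, 0.001, -1.0]]
force: [-0.9, -0.8, 6.2]
width: 0.0133
finger_force: 58.5
```

```bash
python3 -m inch '[{"slide":[0,0,-0.02],"twist":[0,0,0],"hand":-1},{"slide":[0,0,-0.04],"twist":[0,0,0],"hand":-1},{"slide":[0,0,-0.065],"twist":[0,0,0],"hand":-1},{"slide":[0,0,-0.095],"twist":[0,0,0],"hand":-1},{"slide":[0,0,-0.13],"twist":[0,0,0],"hand":-1},{"slide":[0,0,-0.15],"twist":[0,0,0],"hand":-1},{"slide":[0,0,-0.15],"twist":[0,0,0],"hand":-1},{"slide":[0,0,-0.15],"twist":[0,0,0],"hand":-1}]'
python3 go.py 0.525 -0.116 0.260 -51
python3 - <<'E'
from h import *
S=read_camera("scene");D=read_camera("side")
o=get_obs();p=o["position"]
f=lambda c,x,y:cv2.resize(c["frame"][int(y)-45:int(y)+45,int(x)-30:int(x)+30],(400,600),interpolation=cv2.INTER_CUBIC)
q=[p[0],p[1],p[2]-.05]
a=proj(S,q);b=proj(D,q);print(a.astype(int)-[30,45],b.astype(int)-[30,45],p)
cv2.imwrite("pics/lift.png",np.hstack([f(S,*a),f(D,*b)])[:,:,::-1])
E
```

```text
time_s: 4.62
position: [0.5363, 0.0984, 0.2568]
ee_rot: [[0.778, 0.629, -0.002], [0.629, -0.778, -0.0], [-0.001, -0.001, -1.0]]
force: [-0.6, 0.5, -1.8]
width: 0.0136
finger_force: 58.6
4.625 slide [-0.1436  0.1597 -0.0031] twist [-0.0007  0.0014 -0.0009]
pos [0.5363 0.0984 0.2568] rot [[0.7777004434088245, 0.6286331863061325, -0.001528854576770959], [0.628633555289593, -0.7777015953396316, -0.00028595481835839846], [-0.0013687533320013222, -0.0007387020990841005, -0.9999987904160308]] F [-0.5894  0.5276 -1.8146] [ 10.2438  11.4319 101.3235  -0.0006  67.3338  61.2946]
[272 154] [310 152] [0.53622277 0.09843331 0.25654462]
```

View pics/lift.png

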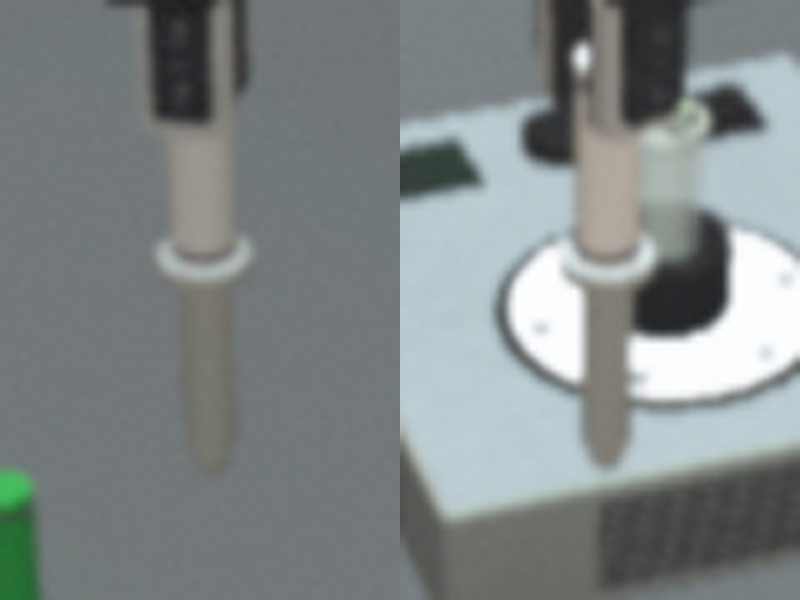

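Lifted cleanly: nose at scene (303.4,224.1) and side (340.3,221.3), flange at scene (302.3,192.3) and side (341.1,190.1). Now over to the vial.

```bash
python3 -m inch '[{"slide":[-0.04,0.044,0],"twist":[0,0,0],"hand":-1},{"slide":[-0.08,0.089,0],"twist":[0,0,0],"hand":-1},{"slide":[-0.115,0.127,0],"twist":[0,0,0],"hand":-1},{"slide":[-0.135,0.149,0],"twist":[0,0,0],"hand":-1},{"slide":[-0.1438,0.1592,0],"twist":[0,0.0015,0],"hand":-1},{"slide":[-0.1438,0.1592,0],"twist":[0,0.0015,0],"hand":-1},{"slide":[-0.1438,0.1592,0],"twist":[0,0.0015,0],"hand":-1},{"slide":[-0.1438,0.1592,0],"twist":[0,0.0015,0],"hand":-1}]'
python3 go.py 0.5245 -0.1158 0.257 -51
python3 - <<'E'
from h import *
np.set_printoptions(precision=4,suppress=True)
S=read_camera("scene");D=read_camera("side")
print("nose",tri(ray(S,303.4,224.1),ray(D,340.3,221.3)),"fl",tri(ray(S,302.3,192.3),ray(D,341.1,190.1)))
f=lambda c,x,y:cv2.resize(c["frame"][y-50:y+40,x-30:x+30],(400,600),interpolation=cv2.INTER_CUBIC)
cv2.imwrite("pics/over.png",np.hstack([f(S,195,270),f(D,350,165)])[:,:,::-1])
E
```

```text
time_s: 5.72
position: [0.5254, -0.1146, 0.2579]
ee_rot: [[0.777, 0.63, 0.001], [0.63, -0.777, 0.001], [0.002, -0.0, -1.0]]
force: [-0.0, 0.1, -1.1]
width: 0.0133
finger_force: 58.8
5.725 slide [-0.0014  0.0004  0.0009] twist [-0.0003 -0.0016  0.0005]
pos [ 0.5254 -0.1146  0.2579] rot [[0.7768577132485269, 0.6296753179125458, 0.0010427741865170358], [0.629674234238812, -0.7768583641144126, 0.0012003504674043834], [0.0015659189108477233, -0.00027589348182538453, -0.9999987358895768]] F [-0.0013  0.0879 -1.1266] [-12.5151  10.6018 102.2206   0.0869  67.1342  38.425 ]
nose [0.5361 0.0983 0.1574] fl [0.5354 0.0986 0.2208]
```

View pics/over.png

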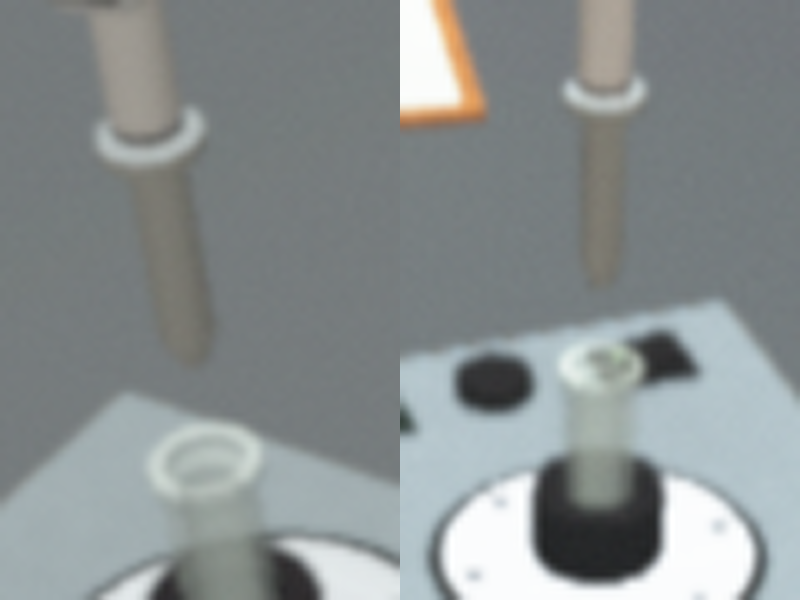

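Run:
```python
from h import *
np.set_printoptions(precision=4,suppress=True)
S=read_camera("scene");D=read_camera("side")
g=lambda x,y,o:np.array([(x+.5)/6.667-.5+o[0],(y+.5)/6.667-.5+o[1]])
so=(165,220);do=(320,115)
P=dict(nose=((188,354,),(200,278)),flange=((150,136),(204,91)),rim=((205,460),(201,367)))
for n,(a,b) in P.items():
    a=g(*a,so);b=g(*b,do);z=dict(nose=.158,flange=.223,rim=.13)[n]
    print(n,a,b,tri(ray(S,*a),ray(D,*b)),onz(S,*a,z),onz(D,*b,z))
print(get_obs()["position"])
```

```text
nose [192.7736 272.6723] [349.5735 156.2729] [ 0.5253 -0.1156  0.1608] [ 0.5228 -0.114   0.158 ] [ 0.5249 -0.1213  0.158 ]
flange [187.0739 239.974 ] [350.1735 128.2243] [ 0.5254 -0.1151  0.2228] [ 0.5273 -0.1153  0.223 ] [ 0.5247 -0.1166  0.223 ]
rim [195.3235 288.5715] [349.7235 169.6222] [ 0.5246 -0.1162  0.1289] [ 0.5269 -0.1167  0.13  ] [ 0.524  -0.1154  0.13  ]
[ 0.5253 -0.1151  0.258 ]
```

```bash
python3 -m inch '[{"slide":[-0.0011,0.0003,0],"twist":[0,-0.0015,0],"hand":-1},{"slide":[-0.0011,0.0003,0.01],"twist":[0,-0.0015,0],"hand":-1},{"slide":[-0.0011,0.0003,0.02],"twist":[0,-0.0015,0],"hand":-1},{"slide":[-0.0011,0.0003,0.028],"twist":[0,-0.0015,0],"hand":-1},{"slide":[-0.0011,0.0003,0.034],"twist":[0,-0.0015,0],"hand":-1},{"slide":[-0.0011,0.0003,0.04],"twist":[0,-0.0015,0],"hand":-1},{"slide":[-0.0011,0.0003,0.04],"twist":[0,-0.0015,0],"hand":-1}]'
python3 go.py 0.5244 -0.116 0.1687 -51|cut -c1-200
```

```text
time_s: 6.8
position: [0.5244, -0.1165, 0.2174]
ee_rot: [[0.778, 0.629, -0.001], [0.629, -0.778, 0.0], [-0.001, -0.001, -1.0]]
force: [0.4, -0.4, -1.4]
width: 0.0133
finger_force: 58.8
6.8 slide [ 0.0004 -0.0003  0.0487] twist [-0.0006  0.0005 -0.001 ]
pos [ 0.5244 -0.1165  0.2174] rot [[0.777746778604685, 0.6285772012517729, -0.0008064964496110232], [0.6285775018691644, -0.7777469357846577, 0.00016739622420596867], [-0.0005220286922947254, -0.00063
```

```bash
python3 -m inch '[{"slide":[0.0003,-0.0002,0.003],"twist":[0,0,0],"hand":-1},{"slide":[0.0003,-0.0002,0.006],"twist":[0,0,0],"hand":-1},{"slide":[0.0003,-0.0002,0.009],"twist":[0,0,0],"hand":-1},{"slide":[0.0003,-0.0002,0.012],"twist":[0,0,0],"hand":-1},{"slide":[0.0003,-0.0002,0.012],"twist":[0,0,0],"hand":-1}]'
python3 go.py 0.5244 -0.116 0.1687 -51|cut -c1-300
```

```text
time_s: 7.42
position: [0.5246, -0.1162, 0.2056]
ee_rot: [[0.778, 0.629, -0.001], [0.629, -0.778, 0.0], [-0.0, -0.0, -1.0]]
force: [-1.1, 0.7, -1.5]
width: 0.0132
finger_force: 58.8
7.425 slide [-0.     -0.0002  0.0369] twist [-0.0004  0.0004 -0.0008]
pos [ 0.5246 -0.1162  0.2056] rot [[0.7776738597866392, 0.6286677216867165, -0.0005133359362953688], [0.6286678316176928, -0.7776739370139183, 7.196096453586416e-05], [-0.0003539684429643565, -0.00037867995100679505, -0.9999998656539091]] F [-1.1423  0.7082 -1.4668] [-12.6441  13.6439 105.4603  -0.0
```

```bash
python3 -m inch '[{"slide":[0,0,0.004],"twist":[0,0,0],"hand":-1},{"slide":[0,0,0.008],"twist":[0,0,0],"hand":-1},{"slide":[0,0,0.012],"twist":[0,0,0],"hand":-1},{"slide":[0,0,0.012],"twist":[0,0,0],"hand":-1}]'; python3 -c "
from bench import *;o=get_obs();print(o['force'],o['wrist_torque'],o['position'])"
```

```text
time_s: 7.92
position: [0.5245, -0.1161, 0.1935]
ee_rot: [[0.778, 0.629, -0.001], [0.629, -0.778, 0.0], [-0.0, -0.001, -1.0]]
force: [-0.1, 0.2, -0.7]
width: 0.0133
finger_force: 58.8
[-0.13510249  0.21814247 -0.74164099] [-0.04363691 -0.01812952 -0.02793677] [ 0.52448797 -0.11612164  0.19349475]
```

Free running. I continue to about 5 mm short of home.

```bash
python3 -m inch '[{"slide":[0,0,0.005],"twist":[0,0,0],"hand":-1},{"slide":[0,0,0.01],"twist":[0,0,0],"hand":-1},{"slide":[0,0,0.015],"twist":[0,0,0],"hand":-1},{"slide":[0,0,0.02],"twist":[0,0,0],"hand":-1},{"slide":[0,0,0.02],"twist":[0,0,0],"hand":-1}]'; python3 -c "
from bench import *;o=get_obs();print(o['force'],o['wrist_torque'],o['position'])"
```

```text
time_s: 8.55
position: [0.5245, -0.1162, 0.1734]
ee_rot: [[0.778, 0.629, -0.001], [0.629, -0.778, 0.0], [-0.001, -0.001, -1.0]]
force: [0.0, 0.3, -1.0]
width: 0.0135
finger_force: 58.8
[ 0.00172733  0.29025605 -0.96563655] [-0.00681066  0.0227364  -0.02579254] [ 0.52445406 -0.11615539  0.17342216]
```

```bash
python3 -m inch '[{"slide":[0,0,0.001],"twist":[0,0,0],"hand":-1},{"slide":[0,0,0.002],"twist":[0,0,0],"hand":-1},{"slide":[0,0,0.003],"twist":[0,0,0],"hand":-1},{"slide":[0,0,0.003],"twist":[0,0,0],"hand":-1}]'; python3 -c "
from bench import *;o=get_obs();print(o['force'],o['wrist_torque'],o['position'])"
```

```text
time_s: 9.05
position: [0.5247, -0.1162, 0.1709]
ee_rot: [[0.778, 0.629, -0.0], [0.629, -0.778, -0.0], [-0.0, -0.0, -1.0]]
force: [0.1, 0.2, -1.4]
width: 0.0134
finger_force: 58.8
[ 0.14301301  0.15967763 -1.37669771] [ 0.01533728 -0.01501281  0.05735884] [ 0.52469237 -0.11618749  0.17090656]
```

```bash
python3 -m inch '[{"slide":[0,0,0.001],"twist":[0,0,0],"hand":-1},{"slide":[0,0,0.002],"twist":[0,0,0],"hand":-1},{"slide":[0,0,0.002],"twist":[0,0,0],"hand":-1},{"slide":[0,0,0.002],"twist":[0,0,0],"hand":-1}]'; python3 -c "
from bench import *;o=get_obs();print(o['force'],o['wrist_torque'],o['position'])"
```

```text
time_s: 9.55
position: [0.5247, -0.1162, 0.1689]
ee_rot: [[0.778, 0.629, -0.0], [0.629, -0.778, -0.0], [-0.0, -0.0, -1.0]]
force: [0.4, -1.2, -1.1]
width: 0.0131
finger_force: 58.8
[ 0.36650631 -1.23879992 -1.08366499] [0.00242235 0.00247886 0.01235253] [ 0.52473065 -0.11618153  0.168915  ]
```

```bash
python3 -m inch '[{"slide":[0,0,0.0007],"twist":[0,0,0],"hand":-1},{"slide":[0,0,0.0014],"twist":[0,0,0],"hand":-1},{"slide":[0,0,0.0014],"twist":[0,0,0],"hand":-1},{"slide":[0,0,0.0014],"twist":[0,0,0],"hand":-1}]'; python3 -c "
from bench import *;o=get_obs();print(o['force'],o['wrist_torque'],o['position'])"
```

```text
time_s: 10.05
position: [0.5253, -0.1163, 0.1686]
ee_rot: [[0.778, 0.629, 0.001], [0.629, -0.778, -0.0], [0.001, 0.001, -1.0]]
force: [-2.1, 0.7, 8.6]
width: 0.0133
finger_force: 59.9
[-2.09741105  0.72561331  8.60912616] [0.15249499 0.41462437 0.06207851] [ 0.5252517  -0.11627139  0.16858118]
```

Contact came at the predicted home height (TCP 0.1686, 8.6 N upward). I press slightly more and take one check view.

```bash
python3 -m inch '[{"slide":[0,0,0.0008],"twist":[0,0,0],"hand":-1},{"slide":[0,0,0.0008],"twist":[0,0,0],"hand":-1},{"slide":[0,0,0.0008],"twist":[0,0,0],"hand":-1},{"slide":[0,0,0.0008],"twist":[0,0,0],"hand":-1}]'
python3 - <<'E'
from h import *
o=get_obs();print(o['force'],o['wrist_torque'],o['position'])
S=read_camera("scene");D=read_camera("side")
f=lambda c,x,y:cv2.resize(c["frame"][y-50:y+40,x-30:x+30],(400,600),interpolation=cv2.INTER_CUBIC)
cv2.imwrite("pics/home.png",np.hstack([f(S,195,290),f(D,350,180)])[:,:,::-1])
E
```

```text
time_s: 10.55
position: [0.5256, -0.1163, 0.1685]
ee_rot: [[0.778, 0.629, 0.002], [0.629, -0.778, -0.0], [0.001, 0.002, -1.0]]
force: [-3.6, 1.5, 15.2]
width: 0.0132
finger_force: 60.5
[-3.60584969  1.47746225 15.21209213] [ 0.26286403  0.69314097 -0.01314963] [ 0.52558395 -0.11628784  0.16847465]
```

View pics/home.png

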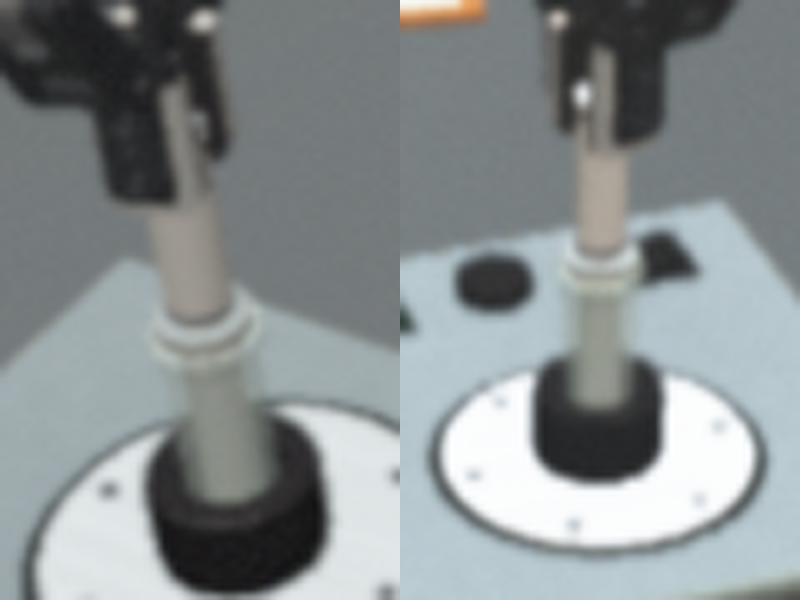

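The flange sits on the lip in both views (crop (205,325) and (600,262)), so the gauge is home. Now I draw it up 30 mm, slowly.

```bash
python3 -m inch '[{"slide":[0,0,-0.002],"twist":[0,0,0],"hand":-1},{"slide":[0,0,-0.005],"twist":[0,0,0],"hand":-1},{"slide":[0,0,-0.008],"twist":[0,0,0],"hand":-1},{"slide":[0,0,-0.011],"twist":[0,0,0],"hand":-1},{"slide":[0,0,-0.011],"twist":[0,0,0],"hand":-1}]'; python3 -c "
from bench import *;o=get_obs();print(o['force'],o['wrist_torque'],o['position'])"
```

```text
time_s: 11.28
position: [0.5249, -0.1162, 0.1779]
ee_rot: [[0.778, 0.629, 0.0], [0.629, -0.778, -0.0], [0.0, 0.0, -1.0]]
force: [-0.5, 0.0, -1.0]
width: 0.0133
finger_force: 58.8
[-0.47507771  0.00495214 -0.96211655] [ 0.00293753 -0.02565628  0.0172643 ] [ 0.52485179 -0.11623587  0.1779282 ]
```

```bash
python3 -m inch '[{"slide":[0,0,-0.004],"twist":[0,0,0],"hand":-1},{"slide":[0,0,-0.008],"twist":[0,0,0],"hand":-1},{"slide":[0,0,-0.012],"twist":[0,0,0],"hand":-1},{"slide":[0,0,-0.016],"twist":[0,0,0],"hand":-1},{"slide":[0,0,-0.0205],"twist":[0,0,0],"hand":-1},{"slide":[0,0,-0.0205],"twist":[0,0,0],"hand":-1},{"slide":[0,0,-0.0205],"twist":[0,0,0],"hand":-1},{"slide":[0,0,-0.0205],"twist":[0,0,0],"hand":-1}]'
python3 - <<'E'
from h import *
o=get_obs();print(o['force'],o['wrist_torque'],o['position'],o['joint_vel'])
S=read_camera("scene");D=read_camera("side")
f=lambda c,x,y:cv2.resize(c["frame"][y-50:y+40,x-30:x+30],(400,600),interpolation=cv2.INTER_CUBIC)
cv2.imwrite("pics/half.png",np.hstack([f(S,195,290),f(D,350,180)])[:,:,::-1])
E
```

```text
time_s: 12.28
position: [0.5246, -0.1161, 0.198]
ee_rot: [[0.778, 0.629, -0.0], [0.629, -0.778, 0.0], [-0.0, -0.0, -1.0]]
force: [0.1, 0.6, -2.1]
width: 0.0129
finger_force: 58.8
[ 0.10026896  0.57352989 -2.05535487] [-0.00043545  0.00087456 -0.01303527] [ 0.52460125 -0.11614756  0.19804783] [ 0.01474582 -0.02774779  0.07013045  0.0380256   0.06815508 -0.05690135]
```

View pics/half.png

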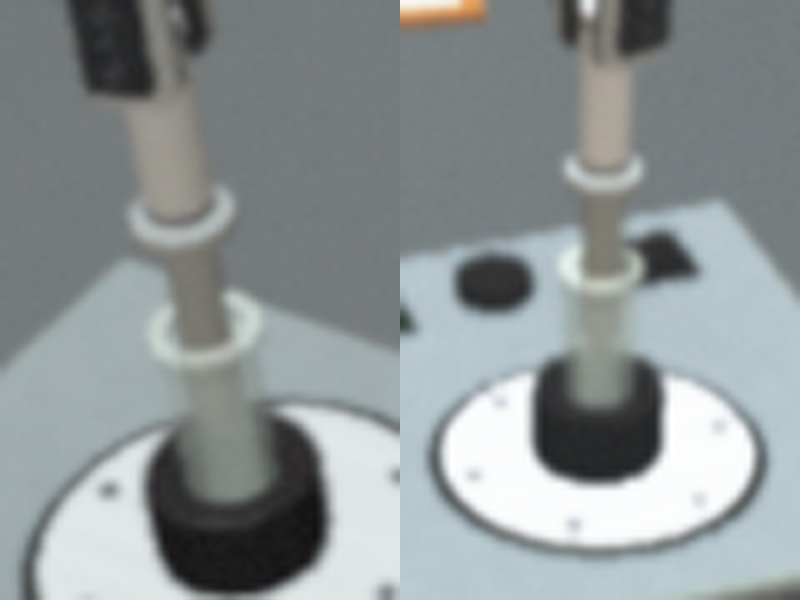

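The gauge stands upright and half out of the bore (flange crop y≈215, rim y≈330 in the scene view). The vial has not moved and the side forces are near zero.

```bash
python3 -c "
from bench import *;print(job_done())"
```

```text
the job is handed in; nothing more can be done
None
```

The job is handed in: the slim gauge went fully home in the vial and is now held still and upright by the gripper, with its shoulder about 29.5 mm above the rim; no verdict came back.

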